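# Snug an adjustable wrench onto a gas-outlet nut and tighten it

### The job

The adjustable wrench has been laid over the brass nut of the bench gas outlet with its jaws too wide. Roll its worm with a light fingertip until the jaws close snugly on the nut, then swing the handle to tighten the nut by an eighth of a turn (45 degrees), clockwise seen from above, turning the nut only with the wrench. Leave the wrench lying on the nut and let go; do not push the sliding jaw directly, press hard on the worm or disturb the bottles and the tray.

Things in the scene. Friction and masses are not known exactly. Their poses are not given: they have to be found in the camera images.
- nut_top (a point): brass hex nut, 32 mm across flats (37 mm across corners), 18 mm tall, standing on the bench round the fixed vertical steel stub (17 mm thick, 34 mm tall) of the gas outlet; this point is on the nut's axis at its top face, 18 mm above the bench. The nut turns in place about the vertical against a stiff friction of about 0.5 N m and stays where it is left
- nut (a joint): turn of the nut in rad, 0 at the start, growing clockwise seen from above (tightening)
- mouth (a point): steel adjustable wrench, 265 mm long, 15 mm thick, about 0.75 kg, loose, lying flat on the bench with the nut between its jaws; this point is midway between the jaws when snug, 7.5 mm above the bench, so it then lies on the nut's axis. x axis: out of the mouth (the handle runs the other way, to -x), y axis: from the fixed jaw to the sliding jaw, z up. The throat of the mouth lies at x = -22 mm
- handle (a point): centre of the wrench's straight handle, 170 mm from the mouth point towards -x and 7 mm above the bench; same axes as the mouth. The handle is 26 mm wide, 14 mm thick, straight from 100 to 250 mm from the mouth point
- worm_top (a point): mean top of the worm: knurled steel roller, 20 mm diameter, 28 mm long, axis along the wrench's y, in a window of the head; this point is 22.5 mm above the bench, 47 mm behind the mouth point (-x), 6 mm to +y, axes as the mouth. The worm is worn and runs 1.2 mm out of true: its real top rises and falls between 21.3 and 23.7 mm as it turns, so find and follow it by feel. The head is 15 mm high
- jaw (a joint): travel of the sliding jaw in m: jaw opening = 40 mm minus this, so 0.008 is snug on the 32 mm nut; it starts between 0 and 0.0025. The jaw stays where the worm leaves it
- wrench: the whole wrench; origin straight below the mouth point, on its underside, same axes. Rubbing the top of its worm with a fingertip towards the nut (+x) closes the jaws 0.16 mm per mm rubbed, the other way opens them. Rubbing takes 4 to 5 N, so press with some 7 to 15 N (over 25 N is too hard). When the jaws are snug the worm stalls, the drag rises and the fingertip slips
- amber_bottle: bystander: amber glass bottle, 76 mm in diameter, 170 mm tall, origin under its centre
- clear_bottle: bystander: clear glass bottle, 70 mm in diameter, 150 mm tall, origin under its centre
- fittings_tray: bystander: grey open tray with a few fittings, 100 x 140 x 30 mm, origin under its centre
Not all that is in view belongs to the job. Leave any brown or pink look-alike of the part that bears nut_top alone.

How it is judged:
On the way, in this order (a step that is already met when the one before it is completed fails the run):
1. the jaws are closed on the nut to within 1.5 mm of its width (value of joint jaw above 0.0065 m), for 0.2 s.
2. the nut is turned 35 to 55 degrees clockwise (value of joint nut between 0.61 and 0.96 rad), for 0.2 s.
At the end, for the whole second after the job is handed in: The nut stands 35 to 55 degrees clockwise of its start; the wrench lies flat and at rest round it, its jaws still within 2.5 mm of the nut's width and its mouth centre within 12 mm of the nut's axis (all of step 2 and value of joint jaw above 0.0055 m and horizontal distance between mouth and nut_top below 0.012 m and angle between mouth's own z axis and vertical below 0.1 rad and velocity of joint nut between -0.05 and 0.05 rad/s and linear speed of wrench below 0.02 m/s); the robot touches nothing.
It fails at once if the worm is pressed with more than 25 N (contact force between the fingers and worm_c0 above 25 N).
It fails at once if the fingers push the sliding jaw directly (over 5 N) (contact force between the fingers and jaw_c0 above 5 N or contact force between the fingers and jaw_c1 above 5 N).
It fails at once if the fingers push the nut directly (over 5 N) (contact force between the fingers and nut_c0 above 5 N or contact force between the fingers and nut_c1 above 5 N or contact force between the fingers and nut_c2 above 5 N).
It fails at once if a bottle or the tray is moved more than 20 mm (distance of any of amber_bottle, clear_bottle, fittings_tray from where it was at the start of the episode above 0.02 m).
It also fails if it takes over 64 s, if anything falls off the work surface, if the arm or the gripper's body presses on something with over 40 N, if the wrist force passes 120 N, or if a joint passes its speed limit or range.

### The arm

A 7-joint arm with a two-finger parallel gripper is mounted at the origin on the work surface. World frame = base frame: x ahead of the robot, y to its left, z up, the work surface at z = 0. Lengths are in m, angles in rad, forces in N, time in s.
With the tool pointing down it reaches from about 0.4 to 0.85 m from the base axis. Payload 4.5 kg.
Tool frame: the origin (TCP) lies on the mounting face of the last link; the fingertips stand 166 mm ahead of it and the grasp point (between the pads) lies 147 mm ahead of it; y points along the fingers, z is the direction in which the jaws open and shut, and the axes are right-handed (so a half turn about y gives the same grasp; the last joint's range is limited). The gripper opens to 88 mm and grips with 3 to 60 N. Pads are 18 mm wide; open, the fingers measure 123 mm over their backs; the gripper's body (75 mm by 187 mm) begins 45 mm behind the grasp point.
Start: joints at [-1.188, 0.689, -0.195, 1.565, 0.157, 0.902, -0.215], TCP at [0.214, 0.587, 0.405] pointing down, gripper open.
Joint ranges: [-3.01, 3.01], [-0.46, 2.08], [-1.47, 1.51], [0.13, 2.56], [-1, 4.14], [0.04, 2.09], [-2.66, 2.66]. Speed limits (rad/s): [2.57, 2.57, 3.14, 3.14, 3.14, 3.14, 3.14].

### API

Orientations are given as a unit quaternion [x, y, z, w].
In Python, from plant import r gives the robot as it stands.
- The arm moves only by the tool arm_command, never from a script. Its argument "deltas" is a list of rows, each an object of numbers: "dx", "dy", "dz": the shift along the tool's x, y, z each as a share of 1000 mm, from -1 to 1; "wx", "wy", "wz": the turn, a rotation vector about the tool's x, y, z each as a share of 45 degrees, from -1 to 1. In form: [{"dx": .., "dy": .., "dz": .., "wx": .., "wy": .., "wz": ..}, ...]. A call has exactly 5 rows; each row is the pose to reach, as a shift and turn from the pose commanded when the call began, along the tool's axes at that moment; what a row does not reach only later rows make up. A row lasts 1/10 s, in which the tool goes at most 50 mm and 8.59 degrees, less where a joint would pass 70% of its speed; a pose out of reach is approached as far as the arm can. A call with a number of a shift or a turn outside -1 to 1 is refused whole. A call with a gripper value outside its range is refused whole. "claw" is the opening, from -1 (shut) to 1 (fully open), set as the call begins (left out, the last holds). The fingers move at their own pace and stop on an object; "grip_force" is the grip in N (left out, the last holds). Time passes only in rows, so rows that repeat a pose let the fingers close, or fill a call up. It gives the time, the measured TCP pose, the force and the opening at its end, in the units of the state.
- r.get_state(): the state, without advancing time (a new reading comes with each control period).
- r.snapshot(name): name is "scene" or "top" or "wrist"; returns the picture (400x640x3 uint8, red, green, blue); there is no depth.
- r.get_calibration(name): a dict with "vertical_fov" (degrees; the focal length in pixels is half the picture's height over the tangent of half this angle, whatever the lens; pixels are square), "cx", "cy" (the principal point, pixels), "R" (3x3) and "t" (3): a world point X has camera coordinates R X + t. Camera axes: x right, y down, z forward; pixel columns grow to the right and rows downward; lengths in m; the calibration is good to about 2 mm. The wrist camera is an equidistant fisheye: a pixel r from the principal point sees the ray r / f radians off the axis. A picture is of the moment at which its call begins: read the wrist's pose just before it. get_calibration takes no time and is no camera call; for the wrist camera it gives the pose at the moment of the call.
- r.finish_job(): hands the job in, once; it reports no verdict.
The state is a dict: "clock": time; "q": joint angles; "qd": joint speeds; "joint_torque": joint torques, N m; "tool_pos": TCP position; "eef_rot": TCP orientation; "contact_force": force on the tool from outside, world axes, zero at the start; "moment": the same for the moment, N m; "opening": opening from 0.0 (shut) to 1.0 (fully open).
Only numpy, scipy, OpenCV 4.12 (cv2) and the standard library are available. Lean on these libraries where they do the work, as an engineer would, in place of code of your own. Each camera call takes 0.05 s, during which the arm holds its last target.

## Working session

There is one attempt and no reset: what is moved stays moved. The work goes in short steps, Python scripts to look and compute and a tool call to move; the robot and the scene stay as the last step left them, time stands still between calls to the robot, and variables do not carry over. Pictures are saved under pics/ and viewed, and the job is handed in when it is done.

Besides the shell and the picture viewer there is one more tool, called as name(argument=value, ...) on one line, values as JSON. arm_command: Moves the arm, as the interface text tells. Shift numbers are shares of 1000 mm and turn numbers shares of 45 degrees, none past 1 either way. Its arguments: {"type":"object","properties":{"deltas":{"type":"array","items":{"type":"object","properties":{"dx":{"type":"number","minimum":-1,"maximum":1},"dy":{"type":"number","minimum":-1,"maximum":1},"dz":{"type":"number","minimum":-1,"maximum":1},"wx":{"type":"number","minimum":-1,"maximum":1},"wy":{"type":"number","minimum":-1,"maximum":1},"wz":{"type":"number","minimum":-1,"maximum":1}}}},"claw":{"type":"number"},"grip_force":{"type":"number"}},"required":["deltas"]}

```bash
ls -la; mkdir -p pics
python3 - <<'E'
from plant import r
import cv2
s=r.get_state()
for k,v in s.items(): print(k,v)
for n in ("scene","top","wrist"):
    c=r.get_calibration(n); print(n,c)
    im=r.snapshot(n); cv2.imwrite(f"pics/{n}0.png",im[:,:,::-1])
E
```

```text
total 12
drwxr-xr-x  3 agent agent 4096 Dec  6 14:54 .
drwxr-xr-x 23 root  root  4096 Dec  6 14:54 ..
drwxr-xr-x  2 agent agent 4096 Dec  6 14:54 pics
clock 0.0
q [-1.18818493  0.68997818 -0.19452122  1.56635524  0.15728948  0.90247062
 -0.21507468]
qd [ 1.89831072e-04  4.61766695e-04  1.81167553e-03  5.72758625e-04
 -6.54600358e-05 -2.51772270e-04  3.63208509e-05]
joint_torque [-1.08642649e-03 -5.27536368e+01 -1.26694467e+00 -1.53429294e+01
 -5.25423023e-02  6.60236881e-03  1.71123006e-04]
tool_pos [0.21352133 0.58704429 0.40391056]
eef_rot [ 0.69702609 -0.12273161  0.12259    -0.69574656]
contact_force [ 0.17925018  0.49108049 -0.78927668]
moment [-0.0216741   0.0220186   0.01642935]
opening 0.999105739691754
scene {'vertical_fov': 55.171498325894724, 'cx': 313.96112925405913, 'cy': 206.47472574143978, 'R': array([[-0.38323102,  0.92353137,  0.01495988],
       [ 0.53931203,  0.23688443, -0.80810166],
       [-0.749851  , -0.30162158, -0.58885304]]), 't': array([ 0.21503089, -0.21390951,  1.57836229])}
top {'vertical_fov': 52.34421081185999, 'cx': 315.94350741483476, 'cy': 197.90813344124118, 'R': array([[ 1.46049264e-02, -9.99892363e-01,  1.39974578e-03],
       [-9.88341533e-01, -1.46483591e-02, -1.51546825e-01],
       [ 1.51551017e-01,  8.29903332e-04, -9.88449089e-01]]), 't': array([0.00717201, 0.51473107, 0.98266003])}
wrist {'vertical_fov': 65.70646984690485, 'cx': 315.9694225228753, 'cy': 195.60743780926072, 'R': array([[ 3.40758376e-01,  9.40150868e-01, -2.74096669e-04],
       [ 8.90494120e-01, -3.22666726e-01,  3.20790284e-01],
       [ 3.01502822e-01, -1.09556058e-01, -9.47150209e-01]]), 't': array([-0.62533011, -0.04496297,  0.3907865 ])}
```

View pics/scene0.png

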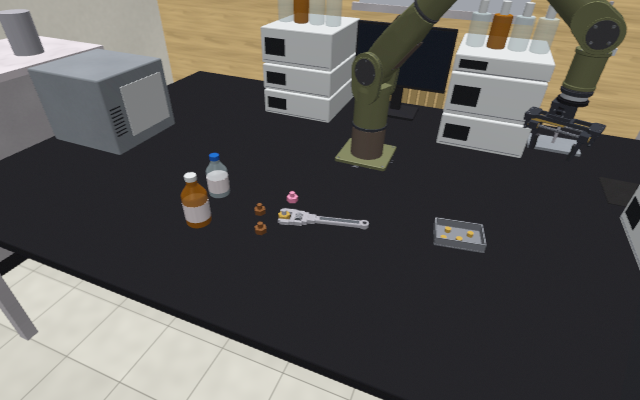

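View pics/top0.png

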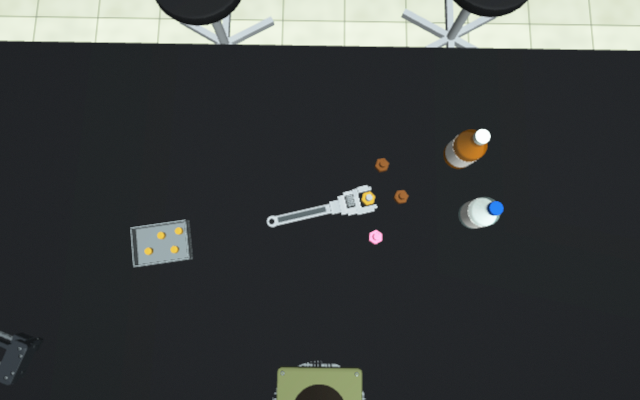

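View pics/wrist0.png

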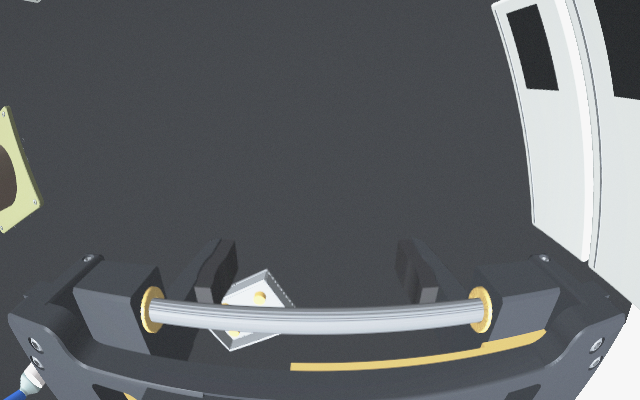

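```bash
cat > h.py <<'E'
from plant import r
import numpy as np, cv2
from scipy.spatial.transform import Rotation as Ro
def pix2w(c,u,v,z,fish=False):
    R,t=np.array(c['R']),np.array(c['t'])
    f=200/np.tan(np.radians(c['vertical_fov']/2))
    a,b=(u-c['cx']),(v-c['cy'])
    if fish:
        rr=np.hypot(a,b); th=rr/f; d=np.array([a/rr*np.sin(th),b/rr*np.sin(th),np.cos(th)])
    else: d=np.array([a/f,b/f,1])
    C=-R.T@t; D=R.T@d
    return C+D*(z-C[2])/D[2]
def w2pix(c,X,fish=False):
    R,t=np.array(c['R']),np.array(c['t'])
    f=200/np.tan(np.radians(c['vertical_fov']/2))
    p=R@np.array(X)+t
    if fish:
        n=np.hypot(p[0],p[1]); th=np.arctan2(n,p[2]); return c['cx']+f*th*p[0]/n, c['cy']+f*th*p[1]/n
    return c['cx']+f*p[0]/p[2], c['cy']+f*p[1]/p[2]
E
python3 - <<'E'
from h import *
im=cv2.imread('pics/top0.png')[170:250,255:415]
cv2.imwrite('pics/topz.png',cv2.resize(im,None,fx=5,fy=5,interpolation=cv2.INTER_CUBIC))
c=r.get_calibration('top')
for n,u,v,z in [('nut',368.5,198,.034),('end',272,221.5,.007),('amber',460,154,.05),('clear',472,216,.05),('tray',161,244,.0)]:
    print(n,pix2w(c,u,v,z))
s=r.get_state()
print(Ro.from_quat(s['eef_rot']).as_matrix())
E
```

```text
nut [ 0.51710246 -0.11791554  0.034     ]
end [0.45655413 0.12670818 0.007     ]
amber [ 0.63056895 -0.34766648  0.05      ]
clear [ 0.47344525 -0.37115305  0.05      ]
tray [0.39521288 0.41006004 0.        ]
[[ 9.39813715e-01 -3.83710069e-04  3.41687041e-01]
 [-3.41687243e-01 -1.33513262e-03  9.39812771e-01]
 [ 9.55818919e-05 -9.99999035e-01 -1.38588478e-03]]
```

View pics/topz.png

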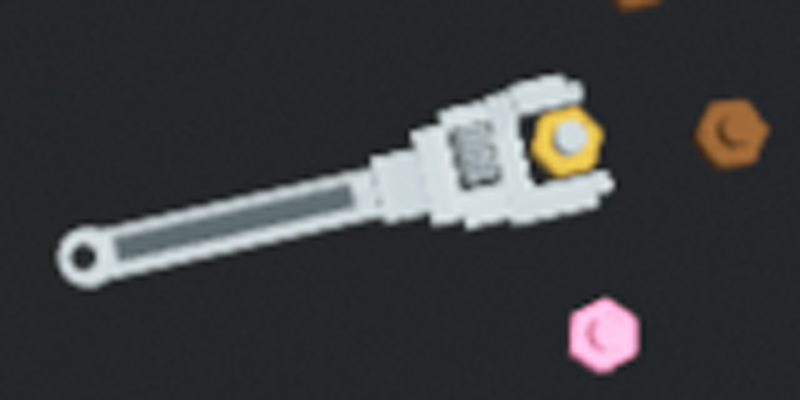

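```bash
cat >> h.py <<'E'
def plan(pos,yawx_deg,s=None):
    """deltas in tool frame from the current measured pose to TCP pos, tool x yaw, pointing down"""
    s=s or r.get_state()
    R=Ro.from_quat(s['eef_rot']); 
    d=R.inv().apply(np.array(pos)-s['tool_pos'])
    a=np.radians(yawx_deg); x=np.array([np.cos(a),np.sin(a),0]); y=np.array([0,0,-1.]); z=np.cross(x,y)
    T=Ro.from_matrix(np.stack([x,y,z],1))
    w=np.degrees((R.inv()*T).as_rotvec())/45
    print('d',d.round(4),'w',w.round(4)); return d,w
def tipinfo(s=None):
    s=s or r.get_state(); R=Ro.from_quat(s['eef_rot']).as_matrix()
    print('t',round(s['clock'],2),'tcp',np.round(s['tool_pos'],4),'tip',np.round(s['tool_pos']+R[:,1]*.166,4),'yawx',round(np.degrees(np.arctan2(R[1,0],R[0,0])),2),'F',np.round(s['contact_force'],2),'M',np.round(s['moment'],2),'op',round(s['opening'],3))
E
python3 - <<'E'
from h import *
c=r.get_calibration('top')
o=lambda u,v:(255+u/5,170+v/5)
print('worm',pix2w(c,*o(474,156),.022),'nuttop',pix2w(c,*o(568,143),.018),'stub',pix2w(c,*o(571,137),.034),'end',pix2w(c,*o(84,257),.014))
w=pix2w(c,*o(474,156),.022)
plan([w[0]-.02,w[1],0.30],-76)
E
```

```text
worm [ 0.50999586 -0.07172489  0.022     ] nuttop [ 0.51803032 -0.12024138  0.018     ] stub [ 0.51866159 -0.11969079  0.034     ] end [0.45615187 0.12646849 0.014     ]
d [ 0.4849  0.1049 -0.5246] w [1.6000e-03 1.2449e+00 1.0000e-03]
```

arm_command(deltas=[{"dx":0.032,"dy":0.007,"dz":-0.035,"wy":0.08},{"dx":0.064,"dy":0.014,"dz":-0.07,"wy":0.17},{"dx":0.096,"dy":0.021,"dz":-0.105,"wy":0.25},{"dx":0.128,"dy":0.028,"dz":-0.14,"wy":0.33},{"dx":0.16,"dy":0.035,"dz":-0.175,"wy":0.42}], claw=-1)

```text
invalid input at $.deltas[0]: expected keys dx, dy, dz, wx, wy, wz
```

Run:
```python
from h import *
tipinfo(); plan([.49,-.0717,.30],-76)
```

```text
t 0.15 tcp [0.2135 0.5871 0.4041] tip [0.2135 0.5869 0.2381] yawx -19.98 F [-0.14  0.75  0.45] M [-0.01 -0.01  0.01] op 1.001
d [ 0.4849  0.1049 -0.5246] w [1.6000e-03 1.2449e+00 1.0000e-03]
```

arm_command(deltas=[{"dx":0.032,"dy":0.007,"dz":-0.035,"wx":0,"wy":0.08,"wz":0},{"dx":0.064,"dy":0.014,"dz":-0.07,"wx":0,"wy":0.17,"wz":0},{"dx":0.096,"dy":0.021,"dz":-0.105,"wx":0,"wy":0.25,"wz":0},{"dx":0.128,"dy":0.028,"dz":-0.14,"wx":0,"wy":0.33,"wz":0},{"dx":0.16,"dy":0.035,"dz":-0.175,"wx":0,"wy":0.42,"wz":0}], claw=-1)

```text
clock: 0.65
tool_pos: [0.3046, 0.3664, 0.3695]
eef_rot: [-0.666, 0.236, -0.236, 0.667]
contact_force: [1.7, -0.1, 0.0]
opening: 0.572
```

Run:
```python
from h import *
tipinfo(); plan([.49,-.0717,.30],-76)
```

```text
t 0.65 tcp [0.3046 0.3664 0.3695] tip [0.3046 0.3664 0.2035] yawx -39.02 F [ 1.66 -0.1   0.03] M [-0.07 -0.03 -0.  ] op 0.572
d [ 0.4199  0.0695 -0.2236] w [-3.000e-04  8.217e-01  1.000e-04]
```

arm_command(deltas=[{"dx":0.042,"dy":0.007,"dz":-0.022,"wx":0,"wy":0.08,"wz":0},{"dx":0.084,"dy":0.014,"dz":-0.044,"wx":0,"wy":0.16,"wz":0},{"dx":0.126,"dy":0.021,"dz":-0.067,"wx":0,"wy":0.25,"wz":0},{"dx":0.168,"dy":0.028,"dz":-0.09,"wx":0,"wy":0.33,"wz":0},{"dx":0.21,"dy":0.035,"dz":-0.112,"wx":0,"wy":0.41,"wz":0}])

```text
clock: 1.15
tool_pos: [0.3977, 0.1476, 0.3345]
eef_rot: [-0.62, 0.34, -0.34, 0.62]
contact_force: [0.5, -0.1, -0.2]
opening: 0.117
```

Run:
```python
from h import *
tipinfo(); plan([.49,-.0717,.30],-76)
```

```text
t 1.15 tcp [0.3977 0.1476 0.3345] tip [0.3978 0.1476 0.1685] yawx -57.45 F [ 0.52 -0.1  -0.21] M [-0.07 -0.01  0.01] op 0.117
d [ 0.2345  0.0345 -0.0402] w [-3.000e-04  4.122e-01 -1.000e-04]
```

arm_command(deltas=[{"dx":0.047,"dy":0.007,"dz":-0.008,"wx":0,"wy":0.08,"wz":0},{"dx":0.094,"dy":0.014,"dz":-0.016,"wx":0,"wy":0.16,"wz":0},{"dx":0.141,"dy":0.021,"dz":-0.024,"wx":0,"wy":0.25,"wz":0},{"dx":0.188,"dy":0.028,"dz":-0.032,"wx":0,"wy":0.33,"wz":0},{"dx":0.235,"dy":0.035,"dz":-0.04,"wx":0,"wy":0.41,"wz":0}])

```text
clock: 1.65
tool_pos: [0.491, -0.0721, 0.2993]
eef_rot: [-0.557, 0.435, -0.435, 0.558]
contact_force: [1.4, 0.4, 0.1]
opening: 0.006
```

Run:
```python
from h import *
tipinfo()
im=r.snapshot('wrist'); cv2.imwrite('pics/w1.png',im[:,:,::-1])
im=r.snapshot('scene'); cv2.imwrite('pics/s1.png',im[:,:,::-1])
tipinfo(); c=r.get_calibration('wrist'); np.save('c1.npy',c,allow_pickle=True)
s=r.get_state(); Rt=Ro.from_quat(s['eef_rot']).as_matrix()
C=-c['R'].T@c['t']; print('cam in tool',Rt.T@(C-s['tool_pos']), 'axes',(c['R']@Rt).round(3))
for X in [(.51,-.0717,.0225),(.518,-.12,.018)]: print(w2pix(c,X,True))
```

```text
t 1.65 tcp [ 0.491  -0.0721  0.2993] tip [ 0.491  -0.0721  0.1333] yawx -75.93 F [1.37 0.43 0.11] M [-0.06  0.02 -0.05] op 0.006
t 1.75 tcp [ 0.4919 -0.0775  0.299 ] tip [ 0.4923 -0.0783  0.133 ] yawx -76.53 F [-0.14  0.43  0.41] M [-0.05  0.09  0.  ] op 0.001
cam in tool [-0.08408585  0.01959624  0.00045771] axes [[-0.001 -0.001  1.   ]
 [ 0.948 -0.319  0.001]
 [ 0.319  0.948  0.001]]
(np.float64(336.4154308460096), np.float64(189.8407682615428))
(np.float64(331.1436601564048), np.float64(237.80160367977626))
```

View pics/w1.png

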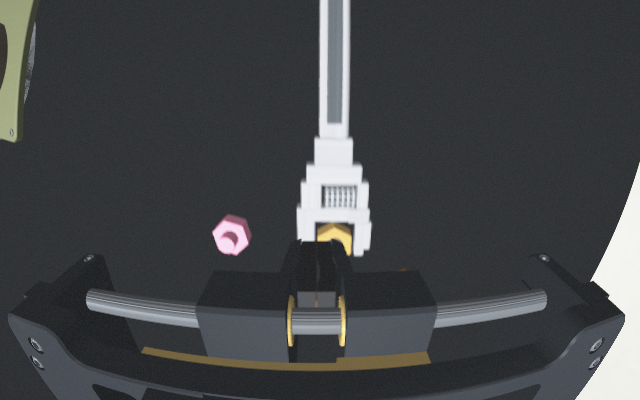

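View pics/s1.png

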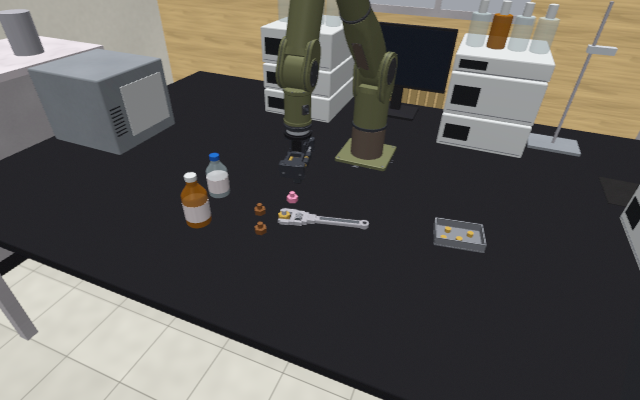

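arm_command(deltas=[{"dx":-0.02,"dy":0.02,"dz":0.006,"wx":0,"wy":0,"wz":0},{"dx":-0.04,"dy":0.05,"dz":0.012,"wx":0,"wy":0,"wz":0},{"dx":-0.05,"dy":0.08,"dz":0.018,"wx":0,"wy":0,"wz":0},{"dx":-0.05,"dy":0.08,"dz":0.018,"wx":0,"wy":0,"wz":0},{"dx":-0.05,"dy":0.08,"dz":0.018,"wx":0,"wy":0,"wz":0}])

```text
clock: 2.25
tool_pos: [0.4953, -0.0171, 0.2198]
eef_rot: [0.559, -0.434, 0.434, -0.558]
contact_force: [-0.4, -0.2, 0.2]
opening: -0.0
```

Run:
```python
from h import *
import pickle
tipinfo()
c=r.get_calibration('wrist')
im=r.snapshot('wrist')[:,:,::-1]; cv2.imwrite('pics/w2.png',im)
pickle.dump(c,open('c2.pkl','wb'))
cv2.imwrite('pics/w2z.png',cv2.resize(im[60:260,220:440],None,fx=3,fy=3,interpolation=cv2.INTER_CUBIC))
```

```text
t 2.25 tcp [ 0.4953 -0.0171  0.2198] tip [ 0.4951 -0.0172  0.0538] yawx -75.73 F [-0.35 -0.18  0.2 ] M [-0.07  0.05 -0.03] op -0.0
```

View pics/w2z.png

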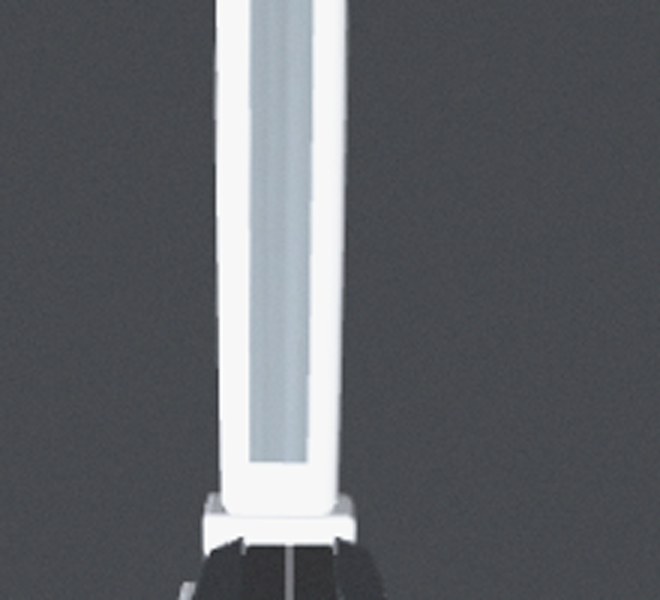

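arm_command(deltas=[{"dx":0,"dy":-0.03,"dz":0.0,"wx":0,"wy":0,"wz":0},{"dx":0,"dy":-0.07,"dz":0.0,"wx":0,"wy":0,"wz":0},{"dx":0,"dy":-0.1,"dz":0.0,"wx":0,"wy":0,"wz":0},{"dx":0,"dy":-0.1,"dz":0.0,"wx":0,"wy":0,"wz":0},{"dx":0,"dy":-0.1,"dz":0.0,"wx":0,"wy":0,"wz":0}])

```text
clock: 2.8
tool_pos: [0.4956, -0.0183, 0.3215]
eef_rot: [-0.557, 0.434, -0.436, 0.558]
contact_force: [-0.5, -0.6, -1.8]
opening: 0.008
```

Run:
```python
from h import *
import pickle
tipinfo()
c=r.get_calibration('wrist')
im=r.snapshot('wrist')[:,:,::-1]; cv2.imwrite('pics/w3.png',im)
pickle.dump(c,open('c3.pkl','wb'))
cv2.imwrite('pics/w3z.png',cv2.resize(im[150:280,240:400],None,fx=5,fy=4.5,interpolation=cv2.INTER_CUBIC))
c2=pickle.load(open('c2.pkl','rb'))
a=pix2w(c2,313.7,226.7,.014,True);b=pix2w(c2,313.8,60,.014,True);print(a,b,np.degrees(np.arctan2(*(a-b)[[1,0]])))
```

```text
t 2.8 tcp [ 0.4956 -0.0183  0.3215] tip [ 0.4962 -0.0183  0.1555] yawx -75.88 F [-0.53 -0.55 -1.84] M [-0.08  0.07  0.03] op 0.008
[ 0.49437228 -0.01768028  0.014     ] [0.46848667 0.08456767 0.014     ] -75.79320795966225
```

View pics/w3z.png

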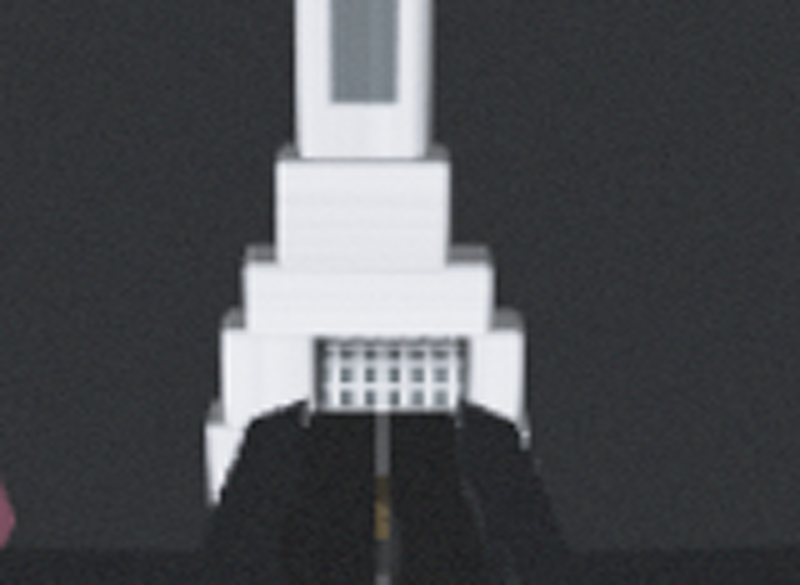

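View pics/w3.png

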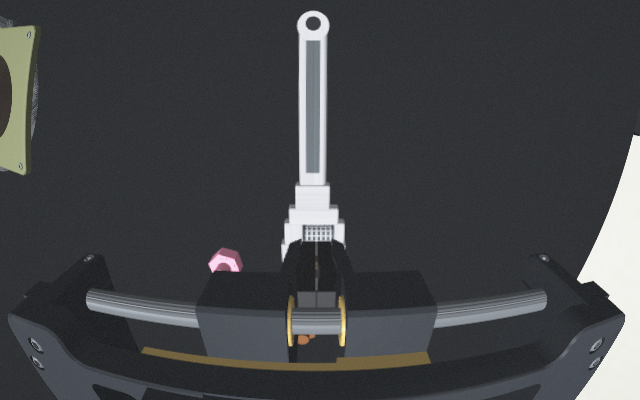

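Run:
```python
from h import *
import pickle
c=pickle.load(open('c3.pkl','rb'))
o=np.array([.4944,-.0177]);x=np.array([.2453,-.9694]);y=np.array([.9694,.2453])
P=lambda u,v,z:(240+u/5,150+v/4.5,z)
for n,q in dict(handleend=P(365,157,.014),winL=P(315,337,.015),winR=P(468,337,.015),wormseenfrontmid=P(391,412,.02),wormtopmid=P(391,375,.022),handletip=(313,11,.014),step2=P(365,262,.015),step3=P(365,330,.015),hl=(300.5,100,.014),hr=(326.5,100,.014)).items():
    w=pix2w(c,*q,True)[:2]; print(n,w.round(4),'along',((w-o)@x).round(4),'lat',((w-o)@y).round(4))
```

```text
handleend [ 0.4952 -0.0208] along 0.0032 lat 0.0
winL [ 0.4955 -0.0639] along 0.0451 lat -0.0102
winR [ 0.5256 -0.0564] along 0.0452 lat 0.0208
wormseenfrontmid [ 0.5145 -0.0761] along 0.0615 lat 0.0051
wormtopmid [ 0.5119 -0.0661] along 0.0513 lat 0.0051
handletip [0.4547 0.1402] along -0.1628 lat 0.0003
step2 [ 0.501  -0.0439] along 0.027 lat -0.0
step3 [ 0.5049 -0.0598] along 0.0434 lat -0.0001
hl [0.4643 0.0554] along -0.0783 lat -0.0112
hr [0.4874 0.0612] along -0.0782 lat 0.0126
```

Run:
```python
from h import *
tipinfo(); plan([.5118,-.0640,.196],-75.8)
```

```text
t 2.85 tcp [ 0.4953 -0.018   0.3204] tip [ 0.4955 -0.0181  0.1544] yawx -75.85 F [0.12 0.72 0.32] M [-0.06  0.05  0.01] op 0.005
d [0.0485 0.1244 0.0046] w [-0.0013 -0.0011  0.0007]
```

arm_command(deltas=[{"dx":0.015,"dy":0.04,"dz":0.0015,"wx":0,"wy":0,"wz":0},{"dx":0.03,"dy":0.075,"dz":0.003,"wx":0,"wy":0,"wz":0},{"dx":0.0485,"dy":0.105,"dz":0.0045,"wx":0,"wy":0,"wz":0},{"dx":0.0485,"dy":0.12,"dz":0.0045,"wx":0,"wy":0,"wz":0},{"dx":0.0485,"dy":0.124,"dz":0.0045,"wx":0,"wy":0,"wz":0}], grip_force=20)

```text
clock: 3.35
tool_pos: [0.5107, -0.0639, 0.193]
eef_rot: [0.559, -0.436, 0.433, -0.557]
contact_force: [-0.2, 0.2, 0.6]
opening: 0.005
```

Run:
```python
from h import *
tipinfo()
im=r.snapshot('scene')[:,:,::-1]; cv2.imwrite('pics/s4.png',cv2.resize(im[130:260,220:400],None,fx=4,fy=4,interpolation=cv2.INTER_CUBIC))
tipinfo()
tipinfo(); plan([.5118,-.0640,.196],-75.8)
```

```text
t 3.35 tcp [ 0.5107 -0.0639  0.193 ] tip [ 0.5098 -0.0639  0.027 ] yawx -75.86 F [-0.25  0.25  0.59] M [-0.02  0.03 -0.05] op 0.005
t 3.4 tcp [ 0.5109 -0.0633  0.1937] tip [ 0.5102 -0.0632  0.0277] yawx -75.8 F [ 0.45  0.11 -0.05] M [-0.05 -0.02 -0.  ] op 0.004
t 3.4 tcp [ 0.5109 -0.0633  0.1937] tip [ 0.5102 -0.0632  0.0277] yawx -75.8 F [ 0.45  0.11 -0.05] M [-0.05 -0.02 -0.  ] op 0.004
d [ 0.0009 -0.0023  0.0007] w [ 0.0052 -0.     -0.0018]
```

View pics/s4.png

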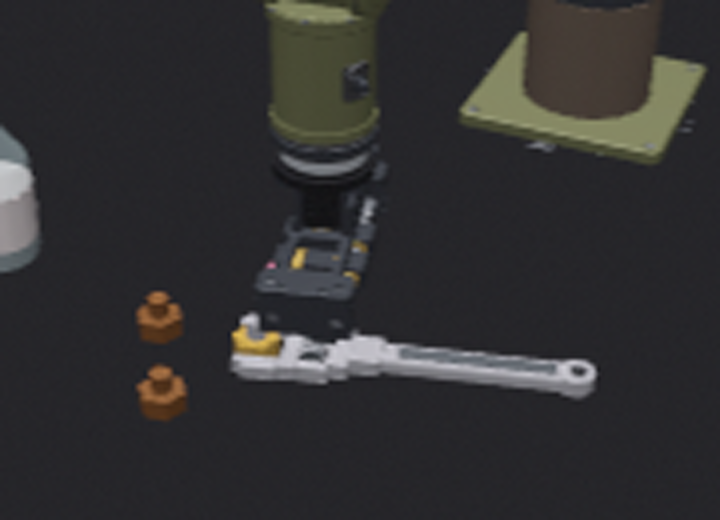

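arm_command(deltas=[{"dx":0,"dy":0.001,"dz":0.0,"wx":0,"wy":0,"wz":0},{"dx":0,"dy":0.002,"dz":0.0,"wx":0,"wy":0,"wz":0},{"dx":0,"dy":0.003,"dz":0.0,"wx":0,"wy":0,"wz":0},{"dx":0,"dy":0.003,"dz":0.0,"wx":0,"wy":0,"wz":0},{"dx":0,"dy":0.003,"dz":0.0,"wx":0,"wy":0,"wz":0}])

```text
clock: 3.9
tool_pos: [0.512, -0.0631, 0.1931]
eef_rot: [-0.558, 0.434, -0.434, 0.558]
contact_force: [-0.2, 0.4, -1.0]
opening: 0.008
```

Run:
```python
from h import *
tipinfo()
```

```text
t 3.9 tcp [ 0.512  -0.0631  0.1931] tip [ 0.5122 -0.0631  0.0271] yawx -75.77 F [-0.19  0.45 -0.95] M [-0.1   0.04  0.03] op 0.008
```

arm_command(deltas=[{"dx":0,"dy":0.0005,"dz":0.0,"wx":0,"wy":0,"wz":0},{"dx":0,"dy":0.001,"dz":0.0,"wx":0,"wy":0,"wz":0},{"dx":0,"dy":0.0015,"dz":0.0,"wx":0,"wy":0,"wz":0},{"dx":0,"dy":0.0015,"dz":0.0,"wx":0,"wy":0,"wz":0},{"dx":0,"dy":0.0015,"dz":0.0,"wx":0,"wy":0,"wz":0}])

```text
clock: 4.4
tool_pos: [0.5119, -0.0632, 0.1911]
eef_rot: [0.558, -0.434, 0.434, -0.558]
contact_force: [-0.3, -0.0, 0.4]
opening: 0.006
```

arm_command(deltas=[{"dx":0,"dy":0.0005,"dz":0.0,"wx":0,"wy":0,"wz":0},{"dx":0,"dy":0.001,"dz":0.0,"wx":0,"wy":0,"wz":0},{"dx":0,"dy":0.001,"dz":0.0,"wx":0,"wy":0,"wz":0},{"dx":0,"dy":0.001,"dz":0.0,"wx":0,"wy":0,"wz":0},{"dx":0,"dy":0.001,"dz":0.0,"wx":0,"wy":0,"wz":0}])

```text
clock: 4.9
tool_pos: [0.5119, -0.0632, 0.1902]
eef_rot: [-0.558, 0.434, -0.434, 0.558]
contact_force: [0.9, -0.4, 0.3]
opening: 0.006
```

arm_command(deltas=[{"dx":0,"dy":0.0005,"dz":0.0,"wx":0,"wy":0,"wz":0},{"dx":0,"dy":0.001,"dz":0.0,"wx":0,"wy":0,"wz":0},{"dx":0,"dy":0.001,"dz":0.0,"wx":0,"wy":0,"wz":0},{"dx":0,"dy":0.001,"dz":0.0,"wx":0,"wy":0,"wz":0},{"dx":0,"dy":0.001,"dz":0.0,"wx":0,"wy":0,"wz":0}])

```text
clock: 5.4
tool_pos: [0.5119, -0.0632, 0.1892]
eef_rot: [0.558, -0.434, 0.434, -0.558]
contact_force: [1.1, 0.6, 0.2]
opening: 0.003
```

arm_command(deltas=[{"dx":0,"dy":0.0005,"dz":0.0,"wx":0,"wy":0,"wz":0},{"dx":0,"dy":0.001,"dz":0.0,"wx":0,"wy":0,"wz":0},{"dx":0,"dy":0.001,"dz":0.0,"wx":0,"wy":0,"wz":0},{"dx":0,"dy":0.001,"dz":0.0,"wx":0,"wy":0,"wz":0},{"dx":0,"dy":0.001,"dz":0.0,"wx":0,"wy":0,"wz":0}])

```text
clock: 5.9
tool_pos: [0.5119, -0.0632, 0.1882]
eef_rot: [-0.558, 0.434, -0.434, 0.558]
contact_force: [-1.2, 0.4, -0.4]
opening: 0.011
```

arm_command(deltas=[{"dx":0,"dy":0.0004,"dz":0.0,"wx":0,"wy":0,"wz":0},{"dx":0,"dy":0.0008,"dz":0.0,"wx":0,"wy":0,"wz":0},{"dx":0,"dy":0.0008,"dz":0.0,"wx":0,"wy":0,"wz":0},{"dx":0,"dy":0.0008,"dz":0.0,"wx":0,"wy":0,"wz":0},{"dx":0,"dy":0.0008,"dz":0.0,"wx":0,"wy":0,"wz":0}])

```text
clock: 6.4
tool_pos: [0.5119, -0.0632, 0.1878]
eef_rot: [-0.558, 0.434, -0.434, 0.558]
contact_force: [-0.8, 0.2, 4.6]
opening: 0.006
```

arm_command(deltas=[{"dx":0,"dy":0.0002,"dz":0.0,"wx":0,"wy":0,"wz":0},{"dx":0,"dy":0.0004,"dz":0.0,"wx":0,"wy":0,"wz":0},{"dx":0,"dy":0.0004,"dz":0.0,"wx":0,"wy":0,"wz":0},{"dx":0,"dy":0.0004,"dz":0.0,"wx":0,"wy":0,"wz":0},{"dx":0,"dy":0.0004,"dz":0.0,"wx":0,"wy":0,"wz":0}])

```text
clock: 6.9
tool_pos: [0.5119, -0.0632, 0.1877]
eef_rot: [-0.558, 0.434, -0.434, 0.558]
contact_force: [-0.6, 0.0, 8.0]
opening: 0.004
```

arm_command(deltas=[{"dx":0,"dy":0.0003,"dz":0.0,"wx":0,"wy":0,"wz":0},{"dx":0.0015,"dy":0.0003,"dz":0.0,"wx":0,"wy":0,"wz":0},{"dx":0.003,"dy":0.0003,"dz":0.0,"wx":0,"wy":0,"wz":0},{"dx":0.0045,"dy":0.0003,"dz":0.0,"wx":0,"wy":0,"wz":0},{"dx":0.005,"dy":0.0003,"dz":0.0,"wx":0,"wy":0,"wz":0}])

```text
clock: 7.4
tool_pos: [0.5128, -0.0664, 0.1876]
eef_rot: [-0.558, 0.434, -0.433, 0.559]
contact_force: [-1.5, 4.6, 11.5]
opening: 0.005
```

arm_command(deltas=[{"dx":0.001,"dy":0,"dz":0.0,"wx":0,"wy":0,"wz":0},{"dx":0.0025,"dy":0,"dz":0.0,"wx":0,"wy":0,"wz":0},{"dx":0.004,"dy":0,"dz":0.0,"wx":0,"wy":0,"wz":0},{"dx":0.005,"dy":0,"dz":0.0,"wx":0,"wy":0,"wz":0},{"dx":0.005,"dy":0,"dz":0.0,"wx":0,"wy":0,"wz":0}])

```text
clock: 7.9
tool_pos: [0.5139, -0.071, 0.1875]
eef_rot: [-0.558, 0.435, -0.433, 0.559]
contact_force: [-3.1, 4.2, 12.0]
opening: 0.005
```

arm_command(deltas=[{"dx":0.001,"dy":0,"dz":0.0,"wx":0,"wy":0,"wz":0},{"dx":0.0025,"dy":0,"dz":0.0,"wx":0,"wy":0,"wz":0},{"dx":0.004,"dy":0,"dz":0.0,"wx":0,"wy":0,"wz":0},{"dx":0.005,"dy":0,"dz":0.0,"wx":0,"wy":0,"wz":0},{"dx":0.005,"dy":0,"dz":0.0,"wx":0,"wy":0,"wz":0}])

```text
clock: 8.4
tool_pos: [0.515, -0.0754, 0.1877]
eef_rot: [-0.558, 0.435, -0.433, 0.559]
contact_force: [-2.4, 5.6, 13.5]
opening: 0.003
```

arm_command(deltas=[{"dx":0.0015,"dy":0,"dz":0.0,"wx":0,"wy":0,"wz":0},{"dx":0.0025,"dy":0,"dz":0.0,"wx":0,"wy":0,"wz":0},{"dx":0.0025,"dy":-0.004,"dz":0.0,"wx":0,"wy":0,"wz":0},{"dx":0.0005,"dy":-0.005,"dz":0.0,"wx":0,"wy":0,"wz":0},{"dx":-0.0125,"dy":-0.005,"dz":0.0,"wx":0,"wy":0,"wz":0}])

```text
clock: 8.9
tool_pos: [0.5127, -0.067, 0.1918]
eef_rot: [0.557, -0.435, 0.436, -0.557]
contact_force: [-0.3, 1.0, 0.2]
opening: 0.0
```

arm_command(deltas=[{"dx":0.0,"dy":0.002,"dz":0.0,"wx":0,"wy":0,"wz":0},{"dx":0.0,"dy":0.003,"dz":0.0,"wx":0,"wy":0,"wz":0},{"dx":0,"dy":0.004,"dz":0.0,"wx":0,"wy":0,"wz":0},{"dx":0,"dy":0.0045,"dz":0.0,"wx":0,"wy":0,"wz":0},{"dx":0,"dy":0.0045,"dz":0.0,"wx":0,"wy":0,"wz":0}])

```text
clock: 9.4
tool_pos: [0.5124, -0.0653, 0.1879]
eef_rot: [-0.558, 0.434, -0.434, 0.558]
contact_force: [-2.0, 2.3, 9.8]
opening: 0.003
```

arm_command(deltas=[{"dx":0.0015,"dy":0,"dz":0.0,"wx":0,"wy":0,"wz":0},{"dx":0.003,"dy":0,"dz":0.0,"wx":0,"wy":0,"wz":0},{"dx":0.0045,"dy":0,"dz":0.0,"wx":0,"wy":0,"wz":0},{"dx":0.006,"dy":0,"dz":0.0,"wx":0,"wy":0,"wz":0},{"dx":0.006,"dy":0,"dz":0.0,"wx":0,"wy":0,"wz":0}])

```text
clock: 9.9
tool_pos: [0.5135, -0.0694, 0.1882]
eef_rot: [-0.558, 0.435, -0.433, 0.559]
contact_force: [-3.2, 5.6, 15.4]
opening: 0.005
```

Rising; ease off 0.6 mm as it turns.

arm_command(deltas=[{"dx":0.0015,"dy":-0.0004,"dz":0.0,"wx":0,"wy":0,"wz":0},{"dx":0.003,"dy":-0.0006,"dz":0.0,"wx":0,"wy":0,"wz":0},{"dx":0.0045,"dy":-0.0008,"dz":0.0,"wx":0,"wy":0,"wz":0},{"dx":0.005,"dy":-0.0009,"dz":0.0,"wx":0,"wy":0,"wz":0},{"dx":0.005,"dy":-0.0009,"dz":0.0,"wx":0,"wy":0,"wz":0}])

```text
clock: 10.4
tool_pos: [0.5147, -0.0742, 0.1888]
eef_rot: [-0.558, 0.435, -0.433, 0.559]
contact_force: [-3.1, 6.7, 13.0]
opening: 0.005
```

arm_command(deltas=[{"dx":0.0015,"dy":-0.0001,"dz":0.0,"wx":0,"wy":0,"wz":0},{"dx":0.003,"dy":-0.0003,"dz":0.0,"wx":0,"wy":0,"wz":0},{"dx":0.004,"dy":-0.0004,"dz":0.0,"wx":0,"wy":0,"wz":0},{"dx":0.004,"dy":-0.0004,"dz":0.0,"wx":0,"wy":0,"wz":0},{"dx":0.004,"dy":-0.0004,"dz":0.0,"wx":0,"wy":0,"wz":0}])

```text
clock: 10.9
tool_pos: [0.5159, -0.0782, 0.1892]
eef_rot: [-0.558, 0.434, -0.433, 0.559]
contact_force: [-1.9, 6.5, 11.9]
opening: 0.001
```

Lift, back 15 mm; take a look.

arm_command(deltas=[{"dx":0,"dy":-0.004,"dz":0.0,"wx":0,"wy":0,"wz":0},{"dx":0,"dy":-0.006,"dz":0.0,"wx":0,"wy":0,"wz":0},{"dx":-0.005,"dy":-0.006,"dz":0.0,"wx":0,"wy":0,"wz":0},{"dx":-0.015,"dy":-0.006,"dz":0.0,"wx":0,"wy":0,"wz":0},{"dx":-0.015,"dy":-0.006,"dz":0.0,"wx":0,"wy":0,"wz":0}])

```text
clock: 11.4
tool_pos: [0.5122, -0.0637, 0.1942]
eef_rot: [-0.558, 0.434, -0.433, 0.559]
contact_force: [-1.2, 0.2, -0.7]
opening: 0.004
```

Run:
```python
from h import *
tipinfo()
im=r.snapshot('scene')[:,:,::-1]; cv2.imwrite('pics/s5.png',cv2.resize(im[190:240,260:380],None,fx=6,fy=6,interpolation=cv2.INTER_CUBIC))
im=r.snapshot('top')[:,:,::-1]; cv2.imwrite('pics/t5.png',cv2.resize(im[170:250,255:415],None,fx=5,fy=5,interpolation=cv2.INTER_CUBIC))
```

```text
t 11.4 tcp [ 0.5122 -0.0637  0.1942] tip [ 0.512  -0.0635  0.0282] yawx -75.64 F [-1.2   0.24 -0.66] M [-0.1   0.05 -0.02] op 0.004
```

View pics/s5.png

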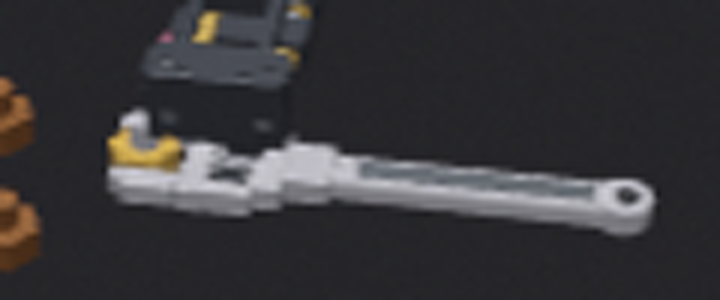

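View pics/t5.png

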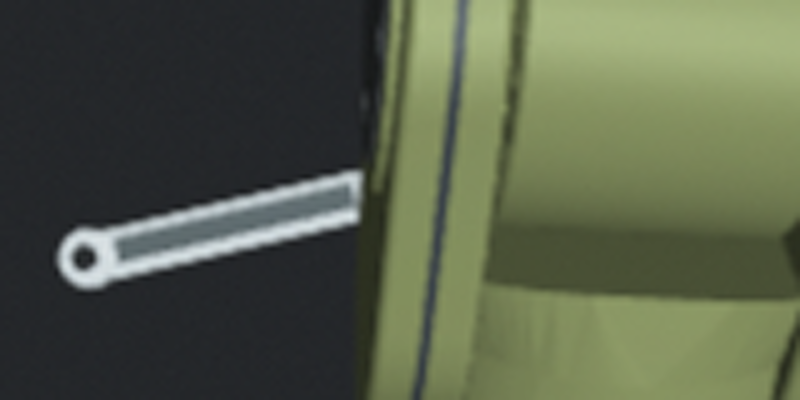

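arm_command(deltas=[{"dx":0.0,"dy":0.002,"dz":0.0,"wx":0,"wy":0,"wz":0},{"dx":0.0,"dy":0.004,"dz":0.0,"wx":0,"wy":0,"wz":0},{"dx":0,"dy":0.005,"dz":0.0,"wx":0,"wy":0,"wz":0},{"dx":0,"dy":0.0055,"dz":0.0,"wx":0,"wy":0,"wz":0},{"dx":0,"dy":0.0057,"dz":0.0,"wx":0,"wy":0,"wz":0}])

```text
clock: 12.0
tool_pos: [0.5125, -0.0658, 0.1892]
eef_rot: [0.558, -0.434, 0.434, -0.558]
contact_force: [-1.2, 0.6, 7.8]
opening: 0.007
```

arm_command(deltas=[{"dx":0.0015,"dy":0.0002,"dz":0.0,"wx":0,"wy":0,"wz":0},{"dx":0.003,"dy":0.0002,"dz":0.0,"wx":0,"wy":0,"wz":0},{"dx":0.0045,"dy":0.0002,"dz":0.0,"wx":0,"wy":0,"wz":0},{"dx":0.006,"dy":0.0002,"dz":0.0,"wx":0,"wy":0,"wz":0},{"dx":0.006,"dy":0.0002,"dz":0.0,"wx":0,"wy":0,"wz":0}])

```text
clock: 12.5
tool_pos: [0.5135, -0.0695, 0.1895]
eef_rot: [-0.558, 0.435, -0.433, 0.559]
contact_force: [-3.7, 4.9, 11.7]
opening: 0.004
```

arm_command(deltas=[{"dx":0.0015,"dy":0.0,"dz":0.0,"wx":0,"wy":0,"wz":0},{"dx":0.003,"dy":0.0,"dz":0.0,"wx":0,"wy":0,"wz":0},{"dx":0.0045,"dy":0.0,"dz":0.0,"wx":0,"wy":0,"wz":0},{"dx":0.006,"dy":0.0,"dz":0.0,"wx":0,"wy":0,"wz":0},{"dx":0.006,"dy":0.0,"dz":0.0,"wx":0,"wy":0,"wz":0}])

```text
clock: 13.0
tool_pos: [0.5154, -0.0755, 0.1898]
eef_rot: [-0.558, 0.434, -0.433, 0.559]
contact_force: [-1.0, 4.9, 14.7]
opening: 0.005
```

arm_command(deltas=[{"dx":0.0015,"dy":-0.0002,"dz":0.0,"wx":0,"wy":0,"wz":0},{"dx":0.003,"dy":-0.0002,"dz":0.0,"wx":0,"wy":0,"wz":0},{"dx":0.003,"dy":-0.0045,"dz":0.0,"wx":0,"wy":0,"wz":0},{"dx":0.001,"dy":-0.006,"dz":0.0,"wx":0,"wy":0,"wz":0},{"dx":-0.013,"dy":-0.006,"dz":0.0,"wx":0,"wy":0,"wz":0}])

```text
clock: 13.5
tool_pos: [0.5125, -0.0662, 0.1947]
eef_rot: [0.557, -0.435, 0.436, -0.557]
contact_force: [0.0, -0.3, -0.2]
opening: 0.006
```

arm_command(deltas=[{"dx":0.0,"dy":0.002,"dz":0.0,"wx":0,"wy":0,"wz":0},{"dx":0.0,"dy":0.004,"dz":0.0,"wx":0,"wy":0,"wz":0},{"dx":0,"dy":0.005,"dz":0.0,"wx":0,"wy":0,"wz":0},{"dx":0,"dy":0.0055,"dz":0.0,"wx":0,"wy":0,"wz":0},{"dx":0,"dy":0.0055,"dz":0.0,"wx":0,"wy":0,"wz":0}])

```text
clock: 14.0
tool_pos: [0.5121, -0.0643, 0.1899]
eef_rot: [-0.558, 0.434, -0.434, 0.558]
contact_force: [-1.6, 2.2, 11.7]
opening: 0.008
```

arm_command(deltas=[{"dx":0.0015,"dy":0.0,"dz":0.0,"wx":0,"wy":0,"wz":0},{"dx":0.003,"dy":0.0,"dz":0.0,"wx":0,"wy":0,"wz":0},{"dx":0.0045,"dy":0.0,"dz":0.0,"wx":0,"wy":0,"wz":0},{"dx":0.006,"dy":0.0,"dz":0.0,"wx":0,"wy":0,"wz":0},{"dx":0.006,"dy":0.0,"dz":0.0,"wx":0,"wy":0,"wz":0}])

```text
clock: 14.5
tool_pos: [0.5134, -0.0684, 0.1899]
eef_rot: [-0.558, 0.434, -0.433, 0.559]
contact_force: [-2.5, 6.2, 12.8]
opening: 0.003
```

arm_command(deltas=[{"dx":0.0015,"dy":0.0,"dz":0.0,"wx":0,"wy":0,"wz":0},{"dx":0.003,"dy":0.0,"dz":0.0,"wx":0,"wy":0,"wz":0},{"dx":0.0045,"dy":0.0,"dz":0.0,"wx":0,"wy":0,"wz":0},{"dx":0.006,"dy":0.0,"dz":0.0,"wx":0,"wy":0,"wz":0},{"dx":0.006,"dy":0.0,"dz":0.0,"wx":0,"wy":0,"wz":0}])

```text
clock: 15.0
tool_pos: [0.5144, -0.072, 0.1897]
eef_rot: [-0.558, 0.435, -0.431, 0.56]
contact_force: [-3.0, 11.2, 14.2]
opening: 0.005
```

arm_command(deltas=[{"dx":0.001,"dy":0.0,"dz":0.0,"wx":0,"wy":0,"wz":0},{"dx":0.002,"dy":0.0,"dz":0.0,"wx":0,"wy":0,"wz":0},{"dx":0.003,"dy":0.0,"dz":0.0,"wx":0,"wy":0,"wz":0},{"dx":0.003,"dy":0.0,"dz":0.0,"wx":0,"wy":0,"wz":0},{"dx":0.003,"dy":0.0,"dz":0.0,"wx":0,"wy":0,"wz":0}])

```text
clock: 15.5
tool_pos: [0.515, -0.0738, 0.1897]
eef_rot: [-0.558, 0.435, -0.43, 0.561]
contact_force: [-4.3, 13.9, 14.8]
opening: 0.002
```

arm_command(deltas=[{"dx":0,"dy":-0.01,"dz":0.0,"wx":0,"wy":0,"wz":0},{"dx":-0.02,"dy":-0.05,"dz":0.0,"wx":0,"wy":0,"wz":0},{"dx":-0.06,"dy":-0.07,"dz":-0.006,"wx":0,"wy":0,"wz":0},{"dx":-0.1,"dy":-0.08,"dz":-0.006,"wx":0,"wy":0,"wz":0},{"dx":-0.125,"dy":-0.08,"dz":-0.006,"wx":0,"wy":0,"wz":0}])

```text
clock: 16.0
tool_pos: [0.4793, 0.0425, 0.2706]
eef_rot: [-0.557, 0.433, -0.434, 0.559]
contact_force: [-0.1, -0.1, 0.2]
opening: 0.008
```

arm_command(deltas=[{"dx":0,"dy":0,"dz":0.0,"wx":0,"wy":0,"wz":0},{"dx":0,"dy":0,"dz":0.0,"wx":0,"wy":0,"wz":0},{"dx":0,"dy":0,"dz":0.0,"wx":0,"wy":0,"wz":0},{"dx":0,"dy":0,"dz":0.0,"wx":0,"wy":0,"wz":0},{"dx":0,"dy":0,"dz":0.0,"wx":0,"wy":0,"wz":0}], claw=0)

```text
clock: 16.5
tool_pos: [0.4796, 0.0393, 0.2689]
eef_rot: [0.558, -0.435, 0.435, -0.557]
contact_force: [-0.3, 0.8, -0.3]
opening: 0.441
```

Run:
```python
from h import *
import pickle
tipinfo()
c=r.get_calibration('wrist')
im=r.snapshot('wrist')[:,:,::-1]; cv2.imwrite('pics/w6.png',im); pickle.dump(c,open('c6.pkl','wb'))
im=r.snapshot('scene')[:,:,::-1]; cv2.imwrite('pics/s6.png',cv2.resize(im[190:240,260:380],None,fx=6,fy=6,interpolation=cv2.INTER_CUBIC))
im=r.snapshot('top')[:,:,::-1]; cv2.imwrite('pics/t6.png',cv2.resize(im[170:250,255:415],None,fx=5,fy=5,interpolation=cv2.INTER_CUBIC))
tipinfo()
```

```text
t 16.5 tcp [0.4796 0.0393 0.2689] tip [0.4796 0.0393 0.1029] yawx -75.91 F [-0.35  0.8  -0.35] M [-0.04  0.06 -0.02] op 0.441
t 16.65 tcp [0.4795 0.04   0.269 ] tip [0.4795 0.04   0.103 ] yawx -75.84 F [0.6  0.58 0.55] M [-0.03  0.06  0.06] op 0.498
```

View pics/w6.png

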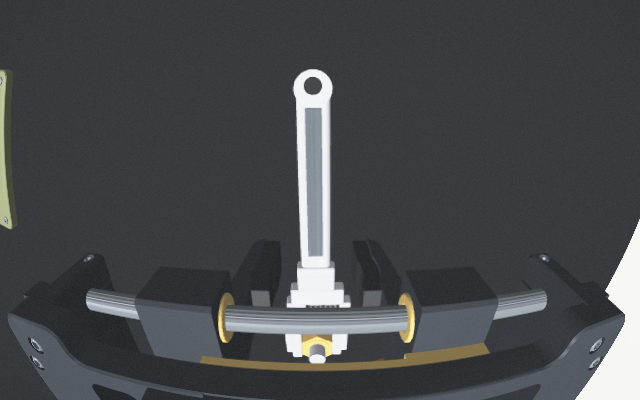

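View pics/s6.png

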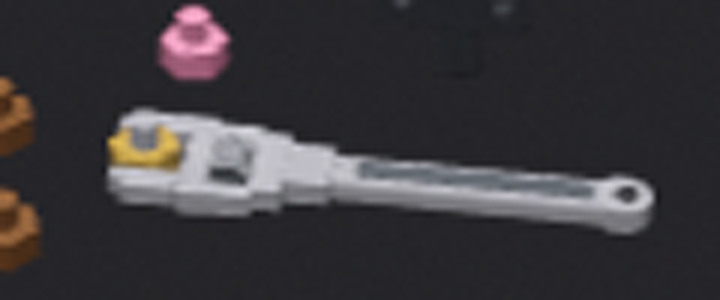

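View pics/t6.png

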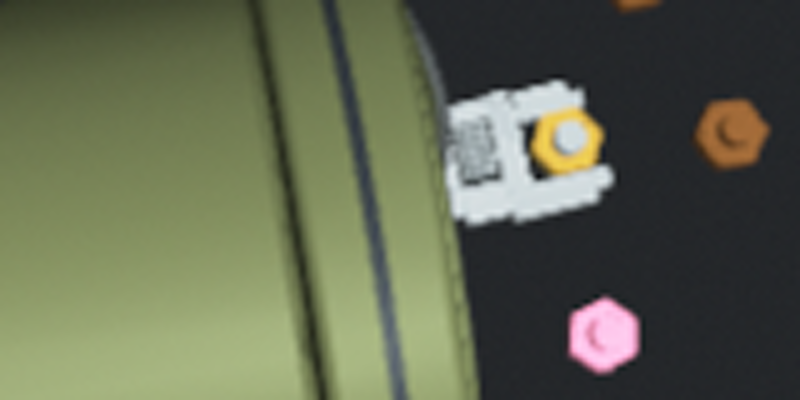

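arm_command(deltas=[{"dx":0,"dy":0.04,"dz":0.0,"wx":0,"wy":0,"wz":0},{"dx":0,"dy":0.07,"dz":0.0,"wx":0,"wy":0,"wz":0},{"dx":0,"dy":0.09,"dz":0.0,"wx":0,"wy":0,"wz":0},{"dx":0,"dy":0.097,"dz":0.0,"wx":0,"wy":0,"wz":0},{"dx":0,"dy":0.097,"dz":0.0,"wx":0,"wy":0,"wz":0}])

```text
clock: 17.15
tool_pos: [0.4793, 0.0404, 0.1715]
eef_rot: [0.558, -0.435, 0.434, -0.558]
contact_force: [0.4, 0.4, 1.0]
opening: 0.499
```

arm_command(deltas=[{"dx":0,"dy":0,"dz":0.0,"wx":0,"wy":0,"wz":0},{"dx":0,"dy":0,"dz":0.0,"wx":0,"wy":0,"wz":0},{"dx":0,"dy":0,"dz":0.0,"wx":0,"wy":0,"wz":0},{"dx":0,"dy":0,"dz":0.0,"wx":0,"wy":0,"wz":0},{"dx":0,"dy":0,"dz":0.0,"wx":0,"wy":0,"wz":0}], claw=-0.32)

```text
clock: 17.65
tool_pos: [0.4796, 0.0405, 0.1725]
eef_rot: [-0.558, 0.434, -0.434, 0.558]
contact_force: [-0.5, 0.6, 0.2]
opening: 0.342
```

Run:
```python
from h import *
tipinfo()
s=r.get_state(); nut=np.array([.5184,-.1200])
o=np.array([.4944,-.0177]);x=np.array([.2453,-.9694]); mouth=o+x*.1032
print('mouth',mouth)
for C in (nut,mouth): 
  v=s['tool_pos'][:2]-C; print(np.linalg.norm(v),np.degrees(np.arctan2(v[1],v[0])))
C=(nut+mouth)/2; v=s['tool_pos'][:2]-C
R=Ro.from_quat(s['eef_rot']).as_matrix()
for a in (3,9,15,21,27,33,39,45,48,50):
  t=np.radians(-a); p=C+np.array([[np.cos(t),-np.sin(t)],[np.sin(t),np.cos(t)]])@v
  d=R.T@(np.r_[p,s['tool_pos'][2]]-s['tool_pos']); print(a,d.round(4))
```

```text
t 17.65 tcp [0.4796 0.0405 0.1725] tip [0.4798 0.0406 0.0065] yawx -75.79 F [-0.52  0.63  0.23] M [-0.03  0.07 -0.03] op 0.342
mouth [ 0.51971496 -0.11774208]
0.16514242691923783 103.58278658273828
0.16326649198327572 104.21744823090536
3 [0.0003 0.     0.0086]
9 [0.0022 0.     0.0257]
15 [0.0058 0.     0.0425]
21 [0.0112 0.     0.0588]
27 [0.0183 0.0001 0.0744]
33 [0.027  0.0001 0.0893]
39 [3.720e-02 1.000e-04 1.031e-01]
45 [4.870e-02 1.000e-04 1.158e-01]
48 [5.500e-02 1.000e-04 1.217e-01]
50 [5.930e-02 1.000e-04 1.255e-01]
```

arm_command(deltas=[{"dx":0.0005,"dy":0.001,"dz":0.0115,"wx":0,"wy":0.09,"wz":0},{"dx":0.0018,"dy":0.002,"dz":0.0229,"wx":0,"wy":0.18,"wz":0},{"dx":0.0044,"dy":0.002,"dz":0.037,"wx":0,"wy":0.29,"wz":0},{"dx":0.0075,"dy":0.002,"dz":0.048,"wx":0,"wy":0.38,"wz":0},{"dx":0.0112,"dy":0.002,"dz":0.0588,"wx":0,"wy":0.467,"wz":0}])

```text
clock: 18.15
tool_pos: [0.5351, 0.0444, 0.1697]
eef_rot: [-0.473, 0.532, -0.526, 0.465]
contact_force: [-8.4, 1.2, 6.9]
opening: 0.341
```

```bash
cat > sw.py <<'E'
from h import *
tipinfo()
s=r.get_state(); C=np.array([.519,-.1189])
v=s['tool_pos'][:2]-C; print(np.linalg.norm(v),'swung',103.9-np.degrees(np.arctan2(v[1],v[0])))
E
python3 sw.py
```

```text
t 18.15 tcp [0.5351 0.0444 0.1697] tip [0.5328 0.0443 0.0038] yawx -96.9 F [-8.37  1.17  6.89] M [0.07 2.17 0.07] op 0.341
0.16404014559553895 swung 19.522607568877348
```

arm_command(deltas=[{"dx":0.0005,"dy":-0.001,"dz":0.0115,"wx":0,"wy":0.09,"wz":0},{"dx":0.0018,"dy":-0.001,"dz":0.0229,"wx":0,"wy":0.18,"wz":0},{"dx":0.0044,"dy":-0.001,"dz":0.037,"wx":0,"wy":0.29,"wz":0},{"dx":0.0075,"dy":-0.001,"dz":0.048,"wx":0,"wy":0.38,"wz":0},{"dx":0.0112,"dy":-0.001,"dz":0.0588,"wx":0,"wy":0.467,"wz":0}])

```text
clock: 18.65
tool_pos: [0.5937, 0.0279, 0.1704]
eef_rot: [-0.367, 0.608, -0.603, 0.363]
contact_force: [-7.0, 3.8, 2.8]
opening: 0.338
```

```bash
python3 sw.py
```

```text
t 18.65 tcp [0.5937 0.0279 0.1704] tip [0.5922 0.0284 0.0044] yawx -117.86 F [-7.02  3.85  2.8 ] M [0.72 1.5  0.1 ] op 0.338
0.16467951958233465 swung 40.881186557885655
```

arm_command(deltas=[{"dx":0.0002,"dy":0,"dz":0.006,"wx":0,"wy":0.047,"wz":0},{"dx":0.0007,"dy":0,"dz":0.0143,"wx":0,"wy":0.11,"wz":0},{"dx":0.0007,"dy":0,"dz":0.0143,"wx":0,"wy":0.11,"wz":0},{"dx":0.0007,"dy":0,"dz":0.0143,"wx":0,"wy":0.11,"wz":0},{"dx":0.0007,"dy":0,"dz":0.0143,"wx":0,"wy":0.11,"wz":0}])

```text
clock: 19.15
tool_pos: [0.6074, 0.0202, 0.1706]
eef_rot: [-0.34, 0.622, -0.619, 0.339]
contact_force: [-2.7, 3.8, -0.9]
opening: 0.344
```

```bash
python3 sw.py
```

```text
t 19.15 tcp [0.6074 0.0202 0.1706] tip [0.6069 0.0205 0.0046] yawx -122.66 F [-2.75  3.82 -0.93] M [ 0.83  0.67 -0.  ] op 0.344
0.16480520510127475 swung 46.35721947071555
```

arm_command(deltas=[{"dx":0,"dy":0,"dz":0.0,"wx":0,"wy":0,"wz":0},{"dx":0,"dy":0,"dz":0.0,"wx":0,"wy":0,"wz":0},{"dx":0,"dy":0,"dz":0.0,"wx":0,"wy":0,"wz":0},{"dx":0,"dy":0,"dz":0.0,"wx":0,"wy":0,"wz":0},{"dx":0,"dy":0,"dz":0.0,"wx":0,"wy":0,"wz":0}], claw=0.2)

```text
clock: 19.65
tool_pos: [0.6088, 0.0184, 0.1712]
eef_rot: [0.338, -0.621, 0.621, -0.339]
contact_force: [-0.4, -0.5, 0.7]
opening: 0.599
```

arm_command(deltas=[{"dx":0,"dy":-0.02,"dz":0.0,"wx":0,"wy":0,"wz":0},{"dx":0,"dy":-0.05,"dz":0.0,"wx":0,"wy":0,"wz":0},{"dx":0,"dy":-0.09,"dz":0.0,"wx":0,"wy":0,"wz":0},{"dx":-0.03,"dy":-0.12,"dz":0.0,"wx":0,"wy":0,"wz":0},{"dx":-0.06,"dy":-0.15,"dz":0.0,"wx":0,"wy":0,"wz":0}])

```text
clock: 20.15
tool_pos: [0.6413, 0.0685, 0.323]
eef_rot: [0.338, -0.621, 0.621, -0.338]
contact_force: [0.8, 0.6, -0.9]
opening: 0.602
```

arm_command(deltas=[{"dx":-0.03,"dy":0,"dz":-0.03,"wx":0,"wy":0,"wz":0},{"dx":-0.06,"dy":-0.0,"dz":-0.06,"wx":0,"wy":0,"wz":0},{"dx":-0.09,"dy":0,"dz":-0.09,"wx":0,"wy":0,"wz":0},{"dx":-0.12,"dy":0,"dz":-0.12,"wx":0,"wy":0,"wz":0},{"dx":-0.12,"dy":0,"dz":-0.12,"wx":0,"wy":0,"wz":0}])

```text
clock: 20.65
tool_pos: [0.6024, 0.2439, 0.3206]
eef_rot: [-0.342, 0.621, -0.616, 0.343]
contact_force: [0.0, 0.9, 0.0]
opening: 0.6
```

Run:
```python
from h import *
tipinfo()
im=r.snapshot('scene')[:,:,::-1]; cv2.imwrite('pics/s8.png',im)
im=r.snapshot('top')[:,:,::-1]; cv2.imwrite('pics/t8.png',im);cv2.imwrite('pics/t8z.png',cv2.resize(im[130:230,255:415],None,fx=5,fy=5,interpolation=cv2.INTER_CUBIC))
tipinfo()
```

```text
t 20.65 tcp [0.6024 0.2439 0.3206] tip [0.6021 0.245  0.1546] yawx -122.1 F [0.04 0.95 0.03] M [-0.03  0.12  0.03] op 0.6
t 20.75 tcp [0.6046 0.2364 0.321 ] tip [0.6045 0.2364 0.155 ] yawx -122.6 F [-0.43  0.37 -0.54] M [-0.14  0.05 -0.02] op 0.603
```

View pics/s8.png

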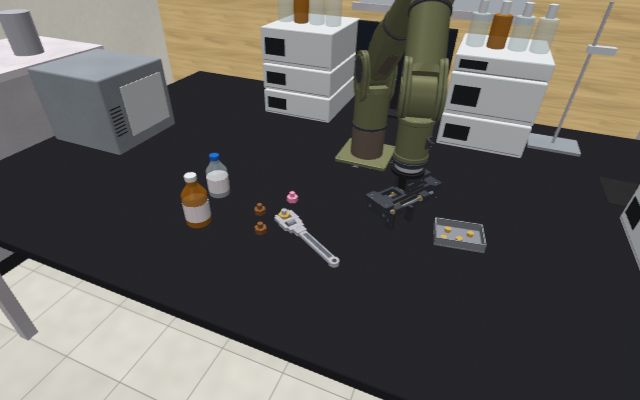

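View pics/t8z.png

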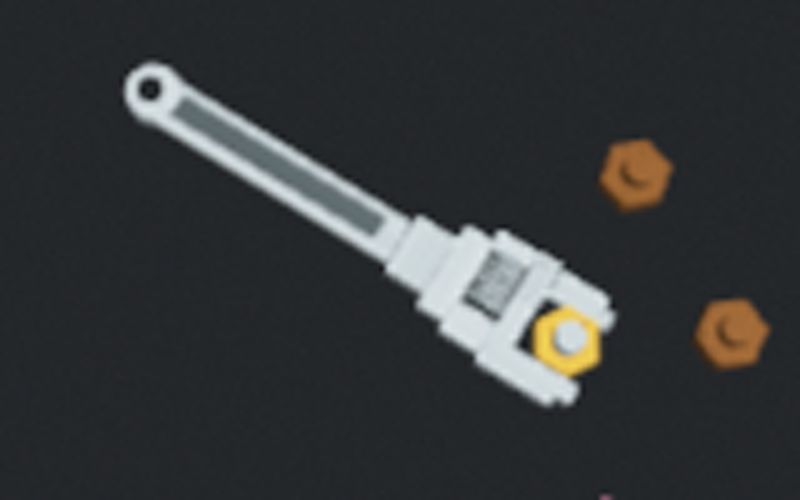

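Run:
```python
from h import *
c=r.get_calibration('top')
Z=lambda u,v:(255+u/5,130+v/5)
ring=pix2w(c,*Z(150,89),.014); hb=pix2w(c,*Z(390,237),.014); stub=pix2w(c,*Z(571,336),.034); worm=pix2w(c,*Z(495,285),.022)
ring0=pix2w(c,255+84/5,170+257/5,.014)
d=hb-ring;print('handle dir',np.degrees(np.arctan2(d[1],d[0])),ring,stub,worm)
for C in ([.519,-.1189],[.5197,-.1177],[.5184,-.12]):
  a=[np.degrees(np.arctan2(*(q[:2]-C)[::-1])) for q in (ring0,ring)]; print(a,a[0]-a[1], [np.linalg.norm(q[:2]-C) for q in(ring0,ring)])
for f in ('top0','t6','t8'):
  if f=='t6': continue
  im=cv2.imread(f'pics/{f}.png')[185:212,355:383].astype(int)
  B,G,R_=im[...,0],im[...,1],im[...,2]
  w=np.clip((R_-B-20)/130.,0,1)
  # fill stub
  ys,xs=np.mgrid[185:212,355:383]
  pts=np.array([[pix2w(c,x,y,.018)[:2] for x,y in zip(a,b)] for a,b in zip(xs,ys)])
  m=w>0.3; hull=cv2.convexHull(np.argwhere(m)[:,::-1].astype(np.int32))
  P=pts[m]; k=(cv2.minEnclosingCircle((P*1000).astype(np.float32))); cen=np.array(k[0])/1000
  best=None
  bw=np.zeros(m.shape,np.uint8); cv2.fillConvexPoly(bw,hull,1); W=np.maximum(w,cv2.erode(bw,np.ones((3,3),np.uint8)))
  from scipy.optimize import minimize
  def model(p):
    th=p[2]+np.arange(6)*np.pi/3; q=pts-p[:2]
    s=np.max(q@np.stack([np.cos(th),np.sin(th)]),-1)-.016
    return 1/(1+np.exp(s/.0007))
  for t0 in np.radians(np.arange(0,60,5)):
    o=minimize(lambda p:((model([p[0]/1000,p[1]/1000,p[2]])-W)**2).sum(),[cen[0]*1000,cen[1]*1000,t0],method='Nelder-Mead')
    if best is None or o.fun<best.fun: best=o
  print(f,best.fun,best.x[:2],np.degrees(best.x[2])%60)
im=r.get_state()
```

```text
handle dir -121.41203364485568 [0.65018978 0.09786296 0.014     ] [ 0.51917272 -0.11969346  0.034     ] [ 0.54695782 -0.08242348  0.022     ]
[np.float64(104.36674345600325), np.float64(58.816739010550535)] 45.550004445452714 [np.float64(0.2532895277010799), np.float64(0.25337115143248384)]
[np.float64(104.58835403208863), np.float64(58.811629406691864)] 45.77672462539677 [np.float64(0.2523026314755818), np.float64(0.2519820897913519)]
[np.float64(104.17422048636914), np.float64(58.829395482962425)] 45.34482500340671 [np.float64(0.2542076862821685), np.float64(0.25462289102209257)]
top0 2.5762919096083428 [ 519.94367994 -118.49765066] 14.961760329548133
t8 1.6741940277150176 [ 520.13458257 -118.48839066] 27.53181824487437
```

```bash
python3 -c "
from plant import r
print(r.finish_job())"
```

```text
the job is handed in; nothing more can be done
None
```

I closed the jaws onto the nut, tightened the nut by about 45 degrees, let go and backed the arm away. The job is handed in, but no verdict is reported, so the result rests on my own checks.

**Closing the jaws:** I rubbed the worm with the closed fingertips in about four strokes. The readings, taken every half second, showed at most about 15 N of press (limit 25 N). On the last stroke the drag rose from about 5 N to 14 N, meaning the worm had stalled. The camera then showed the sliding jaw against the nut.

**Tightening the nut:** I swung the handle between loosely set fingers.
- The top camera gave a handle swing of about 45.5 degrees.
- A fit of the nut's outline gave about 47 degrees. It is coarser and ambiguous every 60 degrees. Both are inside the 35–55 degree range.

**At the end:** The wrench lay flat around the nut, with its mouth within about 2 mm of the nut's axis. The gripper was clear by more than 10 cm. The bottles, tray and look-alike nuts looked unmoved, though I judged that by eye.

**Disagreements:** The jaw travel was not measured directly. I inferred it from about 48 mm of rubbing plus the stall. During the swing the upward force on the tool briefly read about 7 N, probably the fingertips near the bench, so I raised the tool 1 mm and it fell to zero.

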